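# Close a split bearing housing and hold it pressed

### The job

Push the open drawer of the assembly fixture fully home until it seats at its detent; only then take the loose blue upper half of the bearing housing and fit it squarely over the two dowels of the lower half in the drawer, either way round. Press it down flush against its spring pins, and finish while holding the two halves pressed together: do not let go at the end. Leave the screw jar, spray can, mug and brass block where they stand.

Things in the scene. Friction and masses are not known exactly. Their poses are not given: they have to be found in the camera images.
- drawer (a joint): drawer of the fixture, a slide: 0 = home against its stop, grows as it opens towards the robot (0.045 to 0.070 m at the start). It closes along +x of seat: push the front of its orange lug. It rubs with about 1 N; in the last 10 mm a spring detent first resists with about 4 N; once within 2 mm of home it pulls the drawer home and holds it there.
- push_face (a point): centre of the front face of the drawer's upright orange push lug (70 mm wide along y, 14 mm thick along x, its top 13 mm above this point; this point is 49 mm above the worktop). Axes as seat; it moves with the drawer.
- seat (a point): centre of the parting face (top) of the blue lower housing half in the drawer, 59 mm above the worktop, 85 mm behind push_face; z up, +x the way the drawer closes (away from the robot), y along the housing. The lower half is 40 (x) by 130 mm (y). A 52 mm ball bearing, 15 mm wide along x, stands on edge half sunk in its middle and rises 26 mm above the face.
- dowel_left (a point): foot of the dowel at y = +46.5 mm of seat, on the parting face: an upright steel pin, 8 mm diameter, 18 mm tall, its top 7 mm tapered to a 2.4 mm tip
- dowel_right (a point): foot of the like dowel at y = -46.5 mm of seat
- fixture: assembly fixture, fixed: steel base 180 (x) by 164 mm (y), origin at the centre of its underside, x the way the drawer closes. With the drawer home seat is straight above this origin. Side rails reach 28 mm above the worktop; a bridge with a brass plug crosses it at x = 65 mm, 58 mm high at most.
- lifter (a joint): four 6 mm brass spring pins in the parting face, moving together: 0 = up, 5 mm above the face; 0.005 = pressed flush with the face. They push up with 8 N when up and 14 N when flush, so the upper half alone (0.32 to 0.48 kg) rests on them 5 mm above the face and must be held down with about 10 N.
- cap: loose upper half, blue, 36 (x) x 130 (y) x 55 mm high, standing on its feet; origin: centre of its underside, z up. 10 mm through holes at y = +46.5 and -46.5 mm in its feet (20 mm high); between them an arch (radius 28 inside, 40 outside) with a flat boss 44 mm long on top. All x faces are flush: grip it across its 36 mm at the middle. Ends alike; seated, its origin is at seat.
- screw_jar: bystander: glass jar of screws, 66 mm diameter, 94 mm high, origin centre of its underside; leave it
- oil_spray: bystander: white aerosol can with a yellow cap, 54 mm diameter, 166 mm high, origin centre of its underside; leave it
- mug: bystander: cream mug with handle, 82 by 117 mm, 94 mm high, origin centre of its underside; leave it
- brass_bar: bystander: brass block with two small holes, 32 x 75 x 25 mm, origin centre of its underside; leave it

How it is judged:
By the outcome, as a careful person would: the job done as asked, in the order asked, and still so for the second after the job is handed in, while the arm keeps its last pose, push and grip.
It also fails if it takes over 54 s, if anything falls off the work surface, if the arm or the gripper's body presses on something with over 40 N, if the wrist force passes 120 N, or if a joint passes its speed limit or range.

### The arm

A 7-joint arm with a two-finger parallel gripper is mounted at the origin on a cart in front of the work surface, level with it; the furniture and walls round the work are solid. World frame = base frame: x ahead of the robot, y to its left, z up, the work surface at z = 0. Lengths are in m, angles in rad, forces in N, time in s.
With the tool pointing down it reaches from about 0.4 to 0.85 m from the base axis. Payload 4.5 kg.
Tool frame: the origin (TCP) lies at the very end of the fingers, on their centre line; the grasp point (between the pads) lies 19 mm behind it (r.grip_depth is the z of the grasp point in the tool frame, in m); z points along the fingers, y is the line along which they close (so a half turn about z gives the same grasp; the last joint's range is limited). The gripper opens to 88 mm and grips with 3 to 60 N. Pads are 18 mm wide; open, the fingers measure 123 mm over their backs; the gripper's body (75 mm by 187 mm) begins 45 mm behind the grasp point.
Start: joints at [-1.258, 0.689, -0.195, 1.565, 0.157, 0.902, -0.215], TCP at [0.172, 0.601, 0.239] pointing down, gripper open.
Joint ranges: [-3.01, 3.01], [-0.46, 2.08], [-1.47, 1.51], [0.13, 2.56], [-1, 4.14], [0.04, 2.09], [-2.66, 2.66]. Speed limits (rad/s): [2.57, 2.57, 3.14, 3.14, 3.14, 3.14, 3.14].

### API

Orientations are given as a unit quaternion [x, y, z, w].
In Python, from plant import r gives the robot as it stands.
- The arm moves only by the shell command python3 steer.py FILE [FORCE], which reads ROWS from the file FILE. ROWS is one flat JSON list of numbers that holds 1 to 10 rows one after another, with no inner brackets; each row has 7 numbers: the opening from 0.0 (shut) to 1.0 (fully open), then dx, dy, dz in m, then a rotation vector rx, ry, rz in rad; each row is the pose to reach, as a shift and turn from the pose commanded when the command began, along the tool's axes at that moment; what a row does not reach only later rows make up. A row lasts 1/10 s, in which the tool goes at most 0.05 m and 0.15 rad, less where a joint would pass 70% of its speed; a pose out of reach is approached as far as the arm can. The fingers move at their own pace and stop on an object; FORCE is the grip in N (left out, the last holds). Time passes only in rows, so rows that do not move let the fingers close. It prints the time, the measured TCP pose, the force, the opening and the grip force at its end. Input that does not fit is refused with a message, and nothing moves.
- r.get_state(): the state, without advancing time (a new reading comes with each control period).
- r.snapshot(name): name is "scene" or "top"; returns the picture (480x640x3 uint8, red, green, blue); there is no depth.
- r.camera_params(name): a dict with "fx", "fy", "cx", "cy" (pixels), "k1" (the pictures are not rectified: a ray, as slopes to the right and down, at radius r is drawn at 1 + k1 r^2 times it, then the intrinsics apply), "rvec" (rotation vector, rad) and "tvec" (3), from world to camera coordinates, as OpenCV has them. Camera axes: x right, y down, z forward; pixel columns grow to the right and rows downward; lengths in m; the calibration is good to about 2 mm. A picture is of the moment at which its call begins. camera_params takes no time and is no camera call.
- r.finish_job(): hands the job in; it is judged then, once.
The state is a dict: "clock": time; "q": joint angles; "qd": joint speeds; "joint_torque": joint torques, N m; "tool_pos": TCP position; "eef_rot": TCP orientation; "contact_force": force on the tool from outside, world axes, zero at the start; "moment": the same for the moment, N m; "opening": opening from 0.0 (shut) to 1.0 (fully open); "finger_force": force on a finger pad.
Only numpy, scipy, OpenCV 4.12 (cv2) and the standard library are available. Lean on these libraries where they do the work, as an engineer would, in place of code of your own. Each camera call takes 0.05 s, during which the arm holds its last target. There are 200 camera calls.

## Working session

There is one attempt and no reset: what is moved stays moved. The work goes in short steps, Python scripts to look and compute and a shell command to move; the robot and the scene stay as the last step left them, time stands still between calls to the robot, and variables do not carry over. Pictures are saved under pics/ and viewed, at most 10 in all, crops included, and the job is handed in when it is done.

```bash
ls; mkdir -p pics; python3 - <<'E'
from plant import r
import cv2
for n in("scene","top"):
    im=r.snapshot(n); cv2.imwrite(f"pics/{n}0.png",im[:,:,::-1]); print(n,r.camera_params(n))
s=r.get_state(); print(s, r.grip_depth)
E
```

```text
pics
plant.py
steer.py
scene {'fx': 462.83260494089325, 'fy': 462.83260494089325, 'cx': 320.78471788099205, 'cy': 240.21425685246209, 'k1': -0.05585948340828793, 'rvec': array([ 2.24858647, -0.60154337,  0.29155681]), 'tvec': array([-0.43153051,  0.23158885,  0.87611446])}
top {'fx': 445.8724472182669, 'fy': 445.8724472182669, 'cx': 317.64099130229164, 'cy': 243.2826310279851, 'k1': 0.012918881368753203, 'rvec': array([ 2.1673586 , -2.14425337,  0.17110369]), 'tvec': array([0.01010292, 0.52080251, 1.1414534 ])}
{'clock': 0.1, 'q': array([-1.25821304,  0.68990616, -0.19452553,  1.56617361,  0.15732234,
        0.90251317, -0.21508478]), 'qd': array([ 1.42293376e-03, -2.31550978e-03, -1.09550638e-03, -1.05395888e-03,
       -7.91022459e-05,  1.28972847e-03,  6.62454212e-04]), 'joint_torque': array([-3.72080496e-03, -5.28487444e+01, -1.27190776e+00, -1.53834611e+01,
       -5.26090153e-02,  1.96980422e-03,  3.59341936e-05]), 'tool_pos': array([0.17188697, 0.60033986, 0.23800431]), 'eef_rot': array([ 1.38890421e-01,  9.90307430e-01, -8.02153504e-04, -4.70639950e-05]), 'contact_force': array([-0.09850875,  0.02177767, -0.56275822]), 'moment': array([0.02456932, 0.03626573, 0.03758074]), 'finger_force': 0.0, 'opening': 0.9967528060484697} -0.0187
```

View pics/scene0.png

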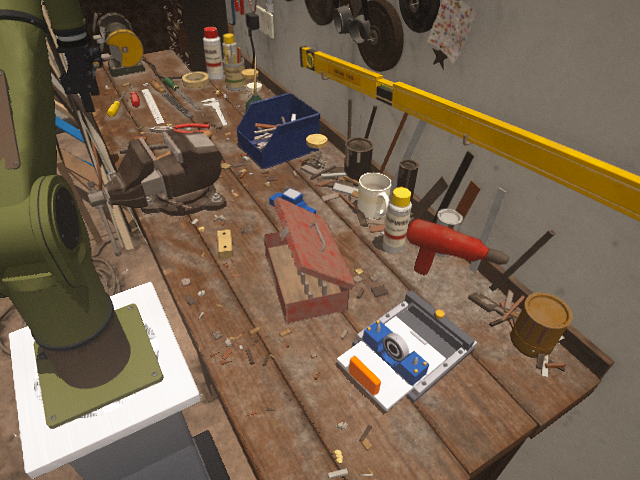

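View pics/top0.png

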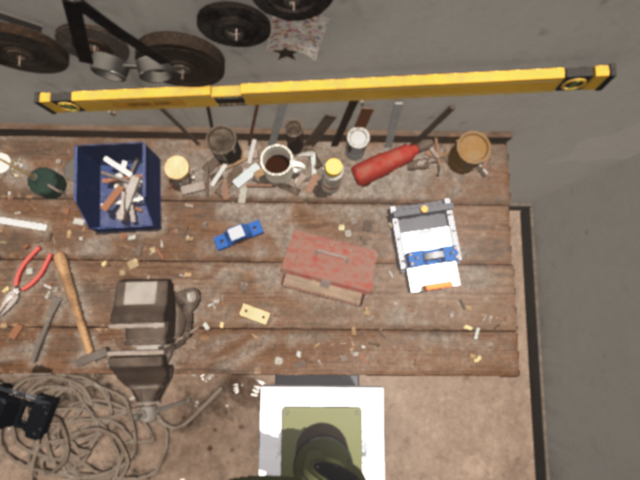

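Scene view: the drawer's orange lug is at (365,375), the bearing at (397,345) and the cap, partly hidden behind the toolbox, at about (290,200). Top view: the cap is at (239,235), the lower half at (433,258), the lug at (438,287), and the toolbox stands between them.

```bash
cat > h.py <<'E'
from plant import r
import numpy as np, cv2
from scipy.spatial.transform import Rotation as R
def snap(n,f): 
    im=r.snapshot(n); cv2.imwrite(f"pics/{f}.png",im[:,:,::-1]); return im
def ray(n,px):
    c=r.camera_params(n); d=np.array([(px[0]-c['cx'])/c['fx'],(px[1]-c['cy'])/c['fy']]); u=d.copy()
    for _ in range(20): u=d/(1+c['k1']*(u@u))
    M=R.from_rotvec(c['rvec']).as_matrix(); return -M.T@c['tvec'], M.T@np.array([*u,1])
def onz(n,px,z):
    o,d=ray(n,px); return o+d*(z-o[2])/d[2]
def proj(n,P):
    c=r.camera_params(n); p=R.from_rotvec(c['rvec']).apply(P)+c['tvec']; u=p[:2]/p[2]
    u=u*(1+c['k1']*(u@u)); return u*c['fx']+[c['cx'],c['cy']]
def tri(pa,pb):
    (o1,d1),(o2,d2)=ray("scene",pa),ray("top",pb)
    A=np.stack([d1,-d2],1); t=np.linalg.lstsq(A,o2-o1,rcond=None)[0]
    a,b=o1+d1*t[0],o2+d2*t[1]; return (a+b)/2,np.linalg.norm(a-b)
def mask(im,lo,hi,box):
    h=cv2.cvtColor(im,cv2.COLOR_RGB2HSV); m=cv2.inRange(h,np.array(lo),np.array(hi))
    k=np.zeros_like(m); x0,y0,x1,y1=box; k[y0:y1,x0:x1]=255; return m&k
def tool(dw,): # world shift -> tool axes
    return R.from_quat(r.get_state()['eef_rot']).inv().apply(dw)
E
python3 - <<'E'
from h import *
t=cv2.imread("pics/top0.png")[:,:,::-1].copy(); s=cv2.imread("pics/scene0.png")[:,:,::-1].copy()
for nm,n,im,lo,hi,box in [("capT","top",t,(100,120,60),(125,255,255),(205,205,275,260)),("lowT","top",t,(100,120,60),(125,255,255),(390,230,470,280)),
  ("lugT","top",t,(5,150,120),(16,255,255),(410,275,470,300)),("lugS","scene",s,(5,150,120),(16,255,255),(330,340,400,410))]:
    m=mask(im,lo,hi,box); p=cv2.findNonZero(m); print(nm,len(p),cv2.minAreaRect(p),cv2.boxPoints(cv2.minAreaRect(p)).round(1).tolist())
c1=cv2.resize(t[195:270,195:285],None,fx=6,fy=6,interpolation=2); c2=cv2.resize(t[190:300,380:475],None,fx=5,fy=5,interpolation=2)
c2=cv2.resize(c2,None,fx=450/c2.shape[0],fy=450/c2.shape[0])
c=np.hstack([cv2.resize(c1,(400,333)),np.zeros((333,10,3),np.uint8),cv2.resize(c2,(288,333))]); 
c3=cv2.resize(s[290:410,330:480],None,fx=3.2,fy=3.2); c3=cv2.resize(c3,(330,264)); c4=cv2.resize(s[170:230,250:340],(396,264))
b=np.hstack([c3,c4]); W=max(c.shape[1],b.shape[1]); P=lambda a:np.pad(a,((0,0),(0,W-a.shape[1]),(0,0)))
cv2.imwrite("pics/crop1.png",np.vstack([P(c),P(b)])[:,:,::-1])
E
```

```text
capT 390 ((237.87594604492188, 234.4254150390625), (13.607478141784668, 47.741981506347656), 67.89054870605469) [[213.1999969482422, 237.10000610351562], [257.3999938964844, 219.10000610351562], [262.6000061035156, 231.6999969482422], [218.3000030517578, 249.6999969482422]]
lowT 234 ((432.4089660644531, 255.88104248046875), (12.454285621643066, 47.809322357177734), 81.63410949707031) [[407.8999938964844, 253.1999969482422], [455.20001220703125, 246.1999969482422], [457.0, 258.6000061035156], [409.70001220703125, 265.5]]
lugT 26 ((435.53240966796875, 287.6484069824219), (2.3470680713653564, 21.073673248291016), 87.1375961303711) [[425.0, 287.0], [446.0, 286.0], [446.1000061035156, 288.29998779296875], [425.1000061035156, 289.29998779296875]]
lugS 496 ((363.75, 375.25), (42.42640686035156, 16.263456344604492), 45.0) [[343.0, 366.0], [354.5, 354.5], [384.5, 384.5], [373.0, 396.0]]
```

View pics/crop1.png

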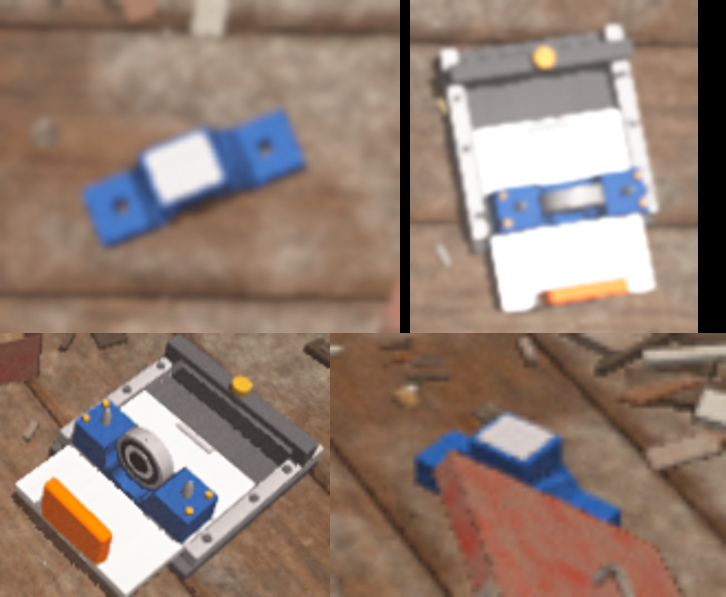

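Crop: the cap's holes are at about top px (222,241) and (254.6,228). The dowel tips are near scene px (378,322) and (415,358), and top px (417,257.5) and (452,252). The orange lug is clear in both views.

```bash
python3 - <<'E'
from h import *
np.set_printoptions(precision=4,suppress=True)
t=cv2.imread("pics/top0.png")[:,:,::-1].copy(); s=cv2.imread("pics/scene0.png")[:,:,::-1].copy()
g=t.astype(float).sum(2)
def dark(px,w=3):
    x,y=map(round,px); a=g[y-w:y+w+1,x-w:x+w+1]; k=np.clip(np.median(a)-a,0,None); Y,X=np.mgrid[y-w:y+w+1,x-w:x+w+1]
    return np.array([(k*X).sum(),(k*Y).sum()])/k.sum()
A,B=dark((221.5,240.5)),dark((254,227.5)); print("holes",A,B)
a,b=onz("top",A,.02),onz("top",B,.02); d=a-b; print("cap",a,b,(a+b)/2,np.linalg.norm(d),"yaw of y axis",np.degrees(np.arctan2(-d[0],d[1])))
h=cv2.cvtColor(t,cv2.COLOR_RGB2HSV); m=mask(t,(0,0,170),(180,60,255),(222,215,252,250)); p=cv2.moments(m,True); q=(p['m10']/p['m00'],p['m01']/p['m00']); print("boss",q,p['m00'],onz("top",q,.055))
for n in("top","scene"):print(n,"cam",ray(n,(320,240))[0])
for nm,ps,pt in(("L",(377.5,321.5),(416.7,257.3)),("R",(414.8,357.4),(451.6,251.8))): print(nm,tri(ps,pt),onz("scene",ps,.077),onz("top",pt,.077))
m=mask(s,(5,150,120),(16,255,255),(330,340,400,410)); c=cv2.findContours(m,0,2)[0]; c=max(c,key=cv2.contourArea); print(cv2.approxPolyDP(c,2,True)[:,0].tolist())
for q in((346,364),(378,395)):pass
E
```

```text
holes [221.7539 240.163 ] [253.8045 227.2596]
cap [0.5284 0.2717 0.02  ] [0.5645 0.1873 0.02  ] [0.5464 0.2295 0.02  ] 0.09171225100504882 yaw of y axis 23.16546436596162
boss (236.29145728643215, 231.26633165829145) 199.0 [0.5471 0.2279 0.055 ]
top cam [0.3544 0.0347 1.2031]
scene cam [ 0.1103 -0.6349  0.7695]
L (array([ 0.4819, -0.2357,  0.0817]), np.float64(0.0012683215054772599)) [ 0.4851 -0.2332  0.077 ] [ 0.4819 -0.2365  0.077 ]
R (array([ 0.4982, -0.328 ,  0.0724]), np.float64(0.0012268589274387004)) [ 0.4962 -0.3303  0.077 ] [ 0.4971 -0.3262  0.077 ]
[[353, 356], [350, 359], [349, 372], [370, 392], [376, 393], [379, 379], [369, 370], [379, 379], [379, 382], [375, 383], [353, 361]]
```

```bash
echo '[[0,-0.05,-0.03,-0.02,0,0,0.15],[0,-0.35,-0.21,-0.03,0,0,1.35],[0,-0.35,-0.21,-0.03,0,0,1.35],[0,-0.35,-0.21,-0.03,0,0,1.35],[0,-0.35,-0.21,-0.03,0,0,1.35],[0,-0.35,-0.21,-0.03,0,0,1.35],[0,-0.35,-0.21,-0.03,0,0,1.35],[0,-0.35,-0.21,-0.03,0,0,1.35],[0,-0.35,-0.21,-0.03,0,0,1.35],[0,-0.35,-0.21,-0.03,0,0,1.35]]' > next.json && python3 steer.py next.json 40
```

```text
refused: ROWS must be one flat list, 7 numbers to a row, no inner brackets. Nothing was moved.
```

The error is about the shape of the input: one flat list, 7 numbers to a row, no inner brackets. Fixing that and sending the same move.

```bash
echo '[0,-0.05,-0.03,-0.02,0,0,0.15,0,-0.35,-0.21,-0.03,0,0,1.35,0,-0.35,-0.21,-0.03,0,0,1.35,0,-0.35,-0.21,-0.03,0,0,1.35,0,-0.35,-0.21,-0.03,0,0,1.35,0,-0.35,-0.21,-0.03,0,0,1.35,0,-0.35,-0.21,-0.03,0,0,1.35,0,-0.35,-0.21,-0.03,0,0,1.35,0,-0.35,-0.21,-0.03,0,0,1.35,0,-0.35,-0.21,-0.03,0,0,1.35]' > next.json && python3 steer.py next.json 40
cat >> h.py <<'E'
def goal(pos,yang): # tool y at world angle yang deg, tool down -> row in tool axes
    s=r.get_state(); T=R.from_quat(s['eef_rot']); a=np.radians(yang); y=np.array([np.cos(a),np.sin(a),0]); z=np.array([0,0,-1.])
    G=R.from_matrix(np.stack([np.cross(y,z),y,z],1)); print("d",T.inv().apply(np.array(pos)-s['tool_pos']).round(4),"rot",(T.inv()*G).as_rotvec().round(4),
      "pos",s['tool_pos'].round(4),"yang",np.degrees(np.arctan2(*T.apply([0,1,0])[1::-1])).round(2),"F",s['contact_force'].round(1),"t",s['clock'],"q",s['q'].round(2))
E
python3 - <<'E'
from h import *
np.set_printoptions(precision=4,suppress=True)
t=cv2.imread("pics/top0.png")[:,:,::-1].copy()
a,b=onz("top",(407.9,253.2),.059),onz("top",(455.2,246.2),.059);d=a-b;print("yaw low",np.degrees(np.arctan2(-d[0],d[1])),np.linalg.norm(d),a,b)
for p in((349,359),(375,383)):pass
a,b=onz("scene",(350,359),.062),onz("scene",(376,383.5),.062);d=a-b;print("lug front top edge",a,b,np.linalg.norm(d),np.degrees(np.arctan2(-d[0],d[1])))
goal((.5,-.0,.26),-20)
E
```

```text
clock: 1.1
tool_pos: [0.4524, 0.3, 0.2686]
eef_rot: [0.729, 0.684, -0.0, 0.001]
contact_force: [0.4, 0.0, -0.1]
opening: 0.114
finger_force: 0.0
yaw low 9.088774194420644 0.12524240653549074 [ 0.4943 -0.2182  0.059 ] [ 0.5141 -0.3418  0.059 ]
lug front top edge [ 0.4019 -0.2683  0.062 ] [ 0.4138 -0.3314  0.062 ] 0.06425048365103078 10.68660382597706
d [-0.2964  0.0666  0.0091] rot [0.0012 0.0014 0.2851] pos [0.4524 0.3    0.2686] yang -3.67 F [ 0.4  0.  -0.1] t 1.1 q [-0.77  0.55  0.17  1.79 -0.12  0.82 -0.62]
```

```bash
echo '[0,-0.3,0.067,0.01,0,0,0.8,0,-0.3,0.067,0.01,0,0,0.8,0,-0.3,0.067,0.01,0,0,0.8,0,-0.3,0.067,0.01,0,0,0.8,0,-0.3,0.067,0.01,0,0,0.8,0,-0.3,0.067,0.01,0,0,0.8]' > next.json && python3 steer.py next.json 
python3 -c "
from h import *
goal((.372,-.304,.22),-81)"
```

```text
clock: 1.7
tool_pos: [0.4986, 0.0075, 0.2585]
eef_rot: [0.936, 0.351, -0.0, -0.001]
contact_force: [1.0, -0.1, -0.7]
opening: 0.003
finger_force: 0.0
d [-0.3001  0.1517  0.0383] rot [-1.500e-03  3.000e-04  5.598e-01] pos [0.4986 0.0075 0.2585] yang -48.93 F [ 1.  -0.1 -0.7] t 1.7 q [-0.34  0.52  0.36  1.93 -0.27  0.74 -0.67]
```

```bash
echo '[0,-0.3,0.152,0.038,0,0,0.56,0,-0.3,0.152,0.038,0,0,0.56,0,-0.3,0.152,0.038,0,0,0.56,0,-0.3,0.152,0.038,0,0,0.56,0,-0.3,0.152,0.038,0,0,0.56,0,-0.3,0.152,0.038,0,0,0.56,0,-0.3,0.152,0.038,0,0,0.56,0,-0.3,0.152,0.038,0,0,0.56,0,-0.3,0.152,0.038,0,0,0.56]' > next.json && python3 steer.py next.json 
python3 -c "
from h import *
goal((.372,-.304,.04),-81)"
```

```text
clock: 2.6
tool_pos: [0.3719, -0.3031, 0.2205]
eef_rot: [0.997, 0.078, -0.0, -0.001]
contact_force: [0.2, 0.9, 0.3]
opening: 0.003
finger_force: 0.0
d [-1.000e-04  1.200e-03  1.805e-01] rot [-0.0021 -0.0001 -0.0009] pos [ 0.3719 -0.3031  0.2205] yang -81.05 F [0.2 0.9 0.3] t 2.6 q [ 0.33  0.57  0.42  2.03 -0.39  0.62 -0.41]
```

```bash
echo '[0,0,0.001,0.05,0,0,0,0,0,0.001,0.1,0,0,0,0,0,0.001,0.14,0,0,0,0,0,0.001,0.178,0,0,0,0,0,0.001,0.178,0,0,0]' > next.json && python3 steer.py next.json && echo '[0,0.015,0,0,0,0,0,0,0.025,0,0,0,0,0,0,0.035,0,0,0,0,0,0,0.045,0,0,0,0,0,0,0.055,0,0,0,0,0]' > next.json && python3 steer.py next.json
python3 -c "
from h import *
im=snap('scene','s1'); t=snap('top','t1')
b=np.hstack([cv2.resize(im[270:430,310:500],(480,404)),cv2.resize(t[190:310,390:480],(303,404))]); cv2.imwrite('pics/c2.png',b[:,:,::-1])"
```

```text
clock: 3.1
tool_pos: [0.3714, -0.3007, 0.0393]
eef_rot: [0.997, 0.079, -0.002, -0.004]
contact_force: [0.2, 0.6, 1.1]
opening: 0.004
finger_force: 0.0
clock: 3.6
tool_pos: [0.4269, -0.2962, 0.0437]
eef_rot: [0.997, 0.077, 0.0, -0.0]
contact_force: [-1.9, 0.9, 0.3]
opening: 0.003
finger_force: 0.9
```

View pics/c2.png

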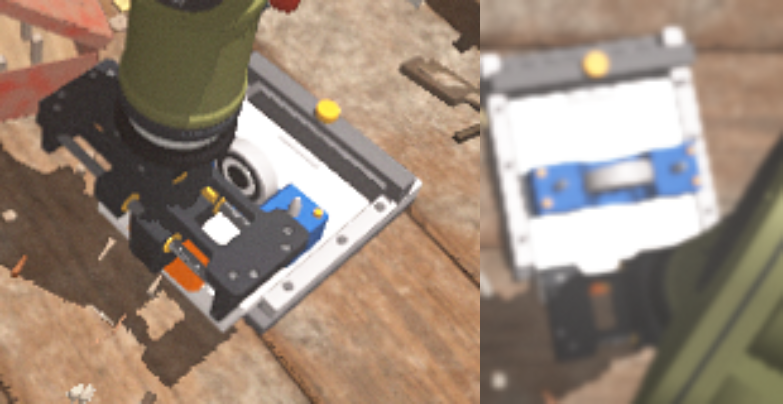

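The fingers are on the lug and the drawer has moved about 25 mm, with a push force of about 2 N. I'll keep pushing gently.

```bash
echo '[0,0.008,0,0,0,0,0,0,0.014,0,0,0,0,0,0,0.018,0,0,0,0,0]' > next.json && python3 steer.py next.json; echo '[0,0.004,0,0,0,0,0,0,0.008,0,0,0,0,0]' > next.json && python3 steer.py next.json; echo '[0,0.004,0,0,0,0,0,0,0.008,0,0,0,0,0]' > next.json && python3 steer.py next.json
```

```text
clock: 4.0
tool_pos: [0.4443, -0.2946, 0.043]
eef_rot: [0.997, 0.076, 0.0, 0.0]
contact_force: [-1.0, -0.8, -0.3]
opening: 0.004
finger_force: 0.7
clock: 4.2
tool_pos: [0.4497, -0.2936, 0.0429]
eef_rot: [0.997, 0.076, -0.002, -0.0]
contact_force: [-8.6, -1.6, 5.6]
opening: 0.003
finger_force: 4.5
clock: 4.4
tool_pos: [0.4568, -0.2925, 0.0429]
eef_rot: [0.997, 0.075, -0.002, -0.0]
contact_force: [-1.9, -0.8, 3.1]
opening: 0.005
finger_force: 0.9
```

```bash
echo '[0,0.003,0,0,0,0,0,0,0.004,0,0,0,0,0]' > next.json && python3 steer.py next.json; echo '[0,0.002,0,0,0,0,0,0,0.003,0,0,0,0,0]' > next.json && python3 steer.py next.json; echo '[0,0.002,0,0,0,0,0,0,0.002,0,0,0,0,0]' > next.json && python3 steer.py next.json
```

```text
clock: 4.6
tool_pos: [0.4572, -0.2924, 0.0429]
eef_rot: [0.997, 0.075, -0.005, -0.001]
contact_force: [-14.8, -2.3, 9.7]
opening: 0.004
finger_force: 7.2
clock: 4.8
tool_pos: [0.4572, -0.2924, 0.0429]
eef_rot: [0.997, 0.074, -0.007, -0.001]
contact_force: [-18.6, -3.5, 12.3]
opening: 0.005
finger_force: 9.9
clock: 5.0
tool_pos: [0.4571, -0.2923, 0.0429]
eef_rot: [0.997, 0.073, -0.008, -0.001]
contact_force: [-21.0, -4.4, 14.4]
opening: 0.003
finger_force: 10.9
```

Stopped solidly at home. Now I'll back off, lift clear and measure the seat.

```bash
echo '[0,-0.02,0,0,0,0,0,0,-0.05,0,0,0,0,0,0,-0.05,0,-0.05,0,0,0,0,-0.05,0,-0.1,0,0,0,0,-0.05,0,-0.15,0,0,0,0,-0.05,0,-0.2,0,0,0]' > next.json && python3 steer.py next.json 
python3 -c "
from h import *
goal((.45,0.0,.26),-20)"
```

```text
clock: 5.6
tool_pos: [0.4192, -0.2977, 0.245]
eef_rot: [0.997, 0.076, 0.0, -0.0]
contact_force: [1.3, -0.9, -0.6]
opening: 0.003
finger_force: 0.0
d [ 0.0758 -0.2896 -0.0149] rot [-1.0000e-04 -5.0000e-04 -1.0689e+00] pos [ 0.4192 -0.2977  0.245 ] yang -81.24 F [ 1.3 -0.9 -0.6] t 5.6 q [ 0.22  0.58  0.5   1.91 -0.4   0.75 -0.47]
```

```bash
echo '[0.8,0.125,-0.29,-0.015,0,0,-1.07,0.8,0.125,-0.29,-0.015,0,0,-1.07,0.8,0.125,-0.29,-0.015,0,0,-1.07,0.8,0.125,-0.29,-0.015,0,0,-1.07,0.8,0.125,-0.29,-0.015,0,0,-1.07,0.8,0.125,-0.29,-0.015,0,0,-1.07,0.8,0.125,-0.29,-0.015,0,0,-1.07]' > next.json && python3 steer.py next.json 
python3 - <<'E'
from h import *
np.set_printoptions(precision=4,suppress=True)
goal((.547,.229,.2),23)
s=snap("scene","s2");t=snap("top","t2")
m=mask(s,(5,150,120),(16,255,255),(330,330,420,400)); c=max(cv2.findContours(m,0,2)[0],key=cv2.contourArea); print("lugS",cv2.approxPolyDP(c,1.5,True)[:,0].tolist())
m=mask(t,(100,120,60),(125,255,255),(390,220,470,275)); p=cv2.findNonZero(m); print(cv2.boxPoints(cv2.minAreaRect(p)).round(1).tolist())
b=np.hstack([cv2.resize(s[285:405,330:480],(500,400),interpolation=cv2.INTER_CUBIC),cv2.resize(t[195:295,390:465],(300,400),interpolation=cv2.INTER_CUBIC)]); cv2.imwrite('pics/c3.png',b[:,:,::-1])
E
```

```text
clock: 6.3
tool_pos: [0.4999, 0.0147, 0.2581]
eef_rot: [0.82, 0.572, 0.002, -0.001]
contact_force: [0.9, 0.1, -0.7]
opening: 0.615
finger_force: 0.0
d [ 0.2172 -0.0298  0.059 ] rot [ 0.0017 -0.0037 -0.7542] pos [0.4999 0.0147 0.2581] yang -20.21 F [ 0.9  0.1 -0.7] t 6.3 q [-0.27  0.51  0.24  1.93 -0.18  0.72 -0.28]
lugS [[375, 342], [373, 355], [396, 375], [399, 374], [403, 364], [400, 365]]
[[403.29998779296875, 230.60000610351562], [450.29998779296875, 223.5], [452.20001220703125, 236.10000610351562], [405.20001220703125, 243.1999969482422]]
```

View pics/c3.png

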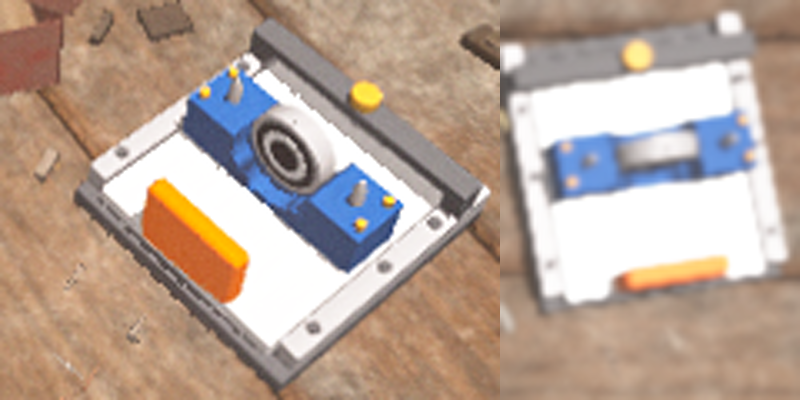

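Drawer is home: the lug is near the fixture's front edge. Dowel tips are at scene px (400.7,307.8) and (437.4,339.5), and top px (412.1,234.6) and (447.4,229.6). The four brass pins are visible in both views.

```bash
python3 - <<'E'
from h import *
np.set_printoptions(precision=4,suppress=True)
s=cv2.imread("pics/s2.png")[:,:,::-1].copy();t=cv2.imread("pics/t2.png")[:,:,::-1].copy()
def blob(im,px,w=2):
    x,y=map(round,px); a=im[y-w:y+w+1,x-w:x+w+1].astype(float); k=np.clip(a[...,0]-a[...,2],0,None)  # brass on blue
    Y,X=np.mgrid[y-w:y+w+1,x-w:x+w+1]; return np.array([(k*X).sum(),(k*Y).sum()])/k.sum()
def grey(im,px,w=2):
    x,y=map(round,px); a=im[y-w:y+w+1,x-w:x+w+1].astype(float); k=np.clip(a[...,0]-60,0,None)
    Y,X=np.mgrid[y-w:y+w+1,x-w:x+w+1]; return np.array([(k*X).sum(),(k*Y).sum()])/k.sum()
f=lambda u,v,n:(330+u/3.333-.35,285+v/3.333-.35) if n=="scene" else (390+(u-500)/4-.4,195+v/4-.4)
for n,im,P in(("scene",s,[(233,72),(204,92),(389,201),(361,223)]),("top",t,[(565,147),(572,182),(742,120),(750,155)])):
    W=np.array([onz(n,blob(im,f(*p,n)),.064) for p in P]); d=(W[0]+W[1]-W[2]-W[3]); print(n,W[:,:2].tolist(),"mean",W.mean(0),"yaw",np.degrees(np.arctan2(-d[0],d[1])),np.linalg.norm(d)/2)
for n,P in(("scene",[(237,77),(359,183)]),("top",[(590,160),(731,140)])):
    W=np.array([onz(n,f(*p,n),.077 if n=="scene" else .075) for p in P]); d=W[0]-W[1]; print(n,"dowel mean",W.mean(0),"yaw",np.degrees(np.arctan2(-d[0],d[1])),np.linalg.norm(d))
B=[onz("top",q,.059) for q in((403.3,230.6),(450.3,223.5))]; d=B[0]-B[1]; print("back edge mid",(B[0]+B[1])/2,np.degrees(np.arctan2(-d[0],d[1])))
# lug top front corners in scene
a,b=onz("scene",(374.5,343),.062),onz("scene",(402,367.5),.062)
print("lug rough",a,b)
# base corners/plug: plug top
E
```

```text
scene [[0.5522001180842666, -0.21618620115185344], [0.5284689881365687, -0.21979435610423442], [0.5708939620839434, -0.3325488886289976], [0.5472097493904091, -0.33644452580039674]] mean [ 0.5497 -0.2762  0.064 ] yaw 9.126847104495708 0.11800036152333855
top [[0.551155498540935, -0.21331360292885398], [0.5279159976489444, -0.21662091739120481], [0.5703690928202098, -0.329826551866207], [0.5466554030029298, -0.3334296639018511]] mean [ 0.549  -0.2733  0.064 ] yaw 9.239031049431711 0.11819416625609235
scene dowel mean [ 0.5498 -0.2748  0.077 ] yaw 7.6886838801710935 0.09352092866508949
top dowel mean [ 0.5478 -0.2721  0.075 ] yaw 8.81698434597236 0.09245404370733327
back edge mid [ 0.5638 -0.2691  0.059 ] 9.356463859041666
lug rough [ 0.4596 -0.262   0.062 ] [ 0.4718 -0.3287  0.062 ]
```

```bash
echo '[0.8,0.217,-0.03,0.03,0,0,-0.75,0.8,0.217,-0.03,0.03,0,0,-0.75,0.8,0.217,-0.03,0.03,0,0,-0.75,0.8,0.217,-0.03,0.03,0,0,-0.75,0.8,0.217,-0.03,0.03,0,0,-0.75,0.8,0.217,-0.03,0.03,0,0,-0.75]' > next.json && python3 steer.py next.json; python3 -c "
from h import *
goal((.5468,.2288,.12),23)"
```

```text
clock: 7.0
tool_pos: [0.5485, 0.2234, 0.2271]
eef_rot: [0.559, 0.829, 0.001, -0.001]
contact_force: [-0.5, -0.8, -0.1]
opening: 0.798
finger_force: 0.0
d [0.0054 0.0004 0.1071] rot [ 0.     -0.0019 -0.017 ] pos [0.5485 0.2234 0.2271] yang 22.03 F [-0.5 -0.8 -0.1] t 7.0 q [-0.48  0.66  0.04  1.69 -0.03  0.8  -0.05]
```

```bash
echo '[0.8,0.0054,0.0004,0.05,0,0,-0.017,0.8,0.0054,0.0004,0.1,0,0,-0.017,0.8,0.0054,0.0004,0.14,0,0,-0.017,0.8,0.0054,0.0004,0.17,0,0,-0.017,0.8,0.0054,0.0004,0.19,0,0,-0.017,0.8,0.0054,0.0004,0.206,0,0,-0.017,0.8,0.0054,0.0004,0.206,0,0,-0.017]' > next.json && python3 steer.py next.json 30; python3 -c "
from h import *
goal((.5468,.2288,.021),23)"
```

```text
clock: 7.7
tool_pos: [0.5461, 0.2231, 0.0204]
eef_rot: [0.555, 0.832, -0.002, -0.0]
contact_force: [0.2, 0.7, 0.8]
opening: 0.797
finger_force: 0.0
d [ 0.005   0.0028 -0.0006] rot [-0.0037  0.002  -0.007 ] pos [0.5461 0.2231 0.0204] yang 22.6 F [0.2 0.7 0.8] t 7.7 q [-0.48  0.97  0.02  1.8  -0.03  0.38 -0.04]
```

```bash
echo '[0.8,0.005,0.0025,0,0,0,-0.007,0.8,0.005,0.0025,0,0,0,-0.007,0.8,0.005,0.0025,0,0,0,-0.007]' > next.json && python3 steer.py next.json 30; python3 -c "
from h import *
goal((.5468,.2288,.021),23)"
```

```text
clock: 8.0
tool_pos: [0.548, 0.2322, 0.0232]
eef_rot: [0.55, 0.835, 0.001, 0.001]
contact_force: [-0.4, -0.9, -0.0]
opening: 0.801
finger_force: 0.0
d [-0.0027 -0.0025  0.0022] rot [ 0.0024 -0.0003  0.0046] pos [0.548  0.2322 0.0232] yang 23.26 F [-0.4 -0.9 -0. ] t 8.0 q [-0.49  0.96  0.01  1.79 -0.03  0.38 -0.04]
```

```bash
for i in 1 2 3; do echo '[0.8,0,0,0,0,0,0]' > next.json && python3 steer.py next.json >/dev/null; python3 -c "
from h import *
goal((.5468,.2288,.021),23)"; done
```

```text
d [-0.0024 -0.002   0.0019] rot [0.0015 0.     0.0045] pos [0.5477 0.2318 0.0229] yang 23.26 F [ 0.  -0.1  0.6] t 8.1 q [-0.49  0.96  0.01  1.79 -0.03  0.38 -0.04]
d [-0.0023 -0.0017  0.0015] rot [0.0008 0.     0.0044] pos [0.5475 0.2316 0.0225] yang 23.25 F [-0.5  1.1  0.2] t 8.2 q [-0.49  0.96  0.01  1.79 -0.03  0.38 -0.04]
d [-0.0023 -0.0015  0.0012] rot [0.0003 0.     0.0044] pos [0.5473 0.2315 0.0222] yang 23.25 F [ 1.1 -0.2  0.7] t 8.3 q [-0.49  0.97  0.01  1.79 -0.03  0.38 -0.04]
```

Slow settling of a couple of mm. I'll correct for it, then close.

```bash
echo '[0.8,-0.002,-0.001,0.001,0,0,0.004,0.8,-0.002,-0.001,0.001,0,0,0.004,0.8,-0.002,-0.001,0.001,0,0,0.004]' > next.json && python3 steer.py next.json 40;  python3 -c "
from h import *
goal((.5468,.2288,.021),23)"; echo '[0.3,0,0,0,0,0,0,0.3,0,0,0,0,0,0,0.3,0,0,0,0,0,0,0.3,0,0,0,0,0,0,0.3,0,0,0,0,0,0,0.3,0,0,0,0,0,0]' > next.json && python3 steer.py next.json 40; python3 -c "
from h import *
goal((.5468,.2288,.021),23)"
```

```text
clock: 8.6
tool_pos: [0.547, 0.2291, 0.0208]
eef_rot: [0.552, 0.834, -0.0, -0.0]
contact_force: [-0.8, -0.3, 0.7]
opening: 0.803
finger_force: 0.0
d [-0.0002 -0.0003 -0.0002] rot [-0.0003  0.      0.0003] pos [0.547  0.2291 0.0208] yang 23.02 F [-0.8 -0.3  0.7] t 8.6 q [-0.48  0.97  0.01  1.8  -0.03  0.38 -0.04]
clock: 9.2
tool_pos: [0.5466, 0.2292, 0.0209]
eef_rot: [0.552, 0.834, -0.0, -0.0]
contact_force: [-1.6, -0.0, 0.8]
opening: 0.403
finger_force: 40.0
d [-0.0004 -0.     -0.0001] rot [-0.0008 -0.0001  0.0008] pos [0.5466 0.2292 0.0209] yang 23.05 F [-1.6 -0.   0.8] t 9.2 q [-0.48  0.97  0.01  1.8  -0.03  0.38 -0.04]
```

```bash
echo '[0,0,0,-0.02,0,0,0,0,0,0,-0.05,0,0,0,0,0,0,-0.09,0,0,0,0,0,0,-0.13,0,0,0,0,0,0,-0.17,0,0,0,0,0,0,-0.21,0,0,0,0,0,0,-0.25,0,0,0,0,0,0,-0.28,0,0,0]' > next.json && python3 steer.py next.json 55; python3 -c "
from h import *
goal((.53,.0,.30),9.2);snap('scene','s3')
im=cv2.imread('pics/s3.png');cv2.imwrite('pics/c4.png',cv2.resize(im[60:330,180:480],(600,540)))"
```

```text
clock: 10.0
tool_pos: [0.5471, 0.2293, 0.3031]
eef_rot: [0.552, 0.834, 0.001, 0.0]
contact_force: [0.4, 0.3, -3.8]
opening: 0.4
finger_force: 55.0
d [-0.2043 -0.1055  0.0029] rot [ 0.0015 -0.0003  0.2413] pos [0.5471 0.2293 0.3031] yang 23.03 F [ 0.4  0.3 -3.8] t 10.0 q [-0.5   0.57  0.04  1.59 -0.03  0.98 -0.05]
```

View pics/c4.png

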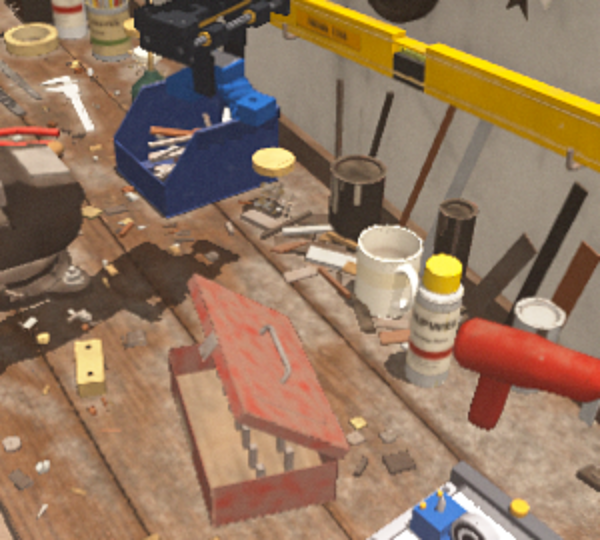

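The cap is held level in the gripper, clear of the tub, and the toolbox sits well below the path.

```bash
echo '[0,-0.03,-0.015,0,0,0,0.03,0,-0.07,-0.036,0,0,0,0.08,0,-0.11,-0.057,0,0,0,0.13,0,-0.155,-0.08,0,0,0,0.18,0,-0.204,-0.105,0.003,0,0,0.24,0,-0.204,-0.105,0.003,0,0,0.24]' > next.json && python3 steer.py next.json ; python3 -c "
from h import *
goal((.549,-.2733,.24),9.2)"
```

```text
clock: 10.65
tool_pos: [0.5282, -0.0086, 0.2969]
eef_rot: [0.653, 0.758, -0.003, 0.001]
contact_force: [0.0, -0.3, -4.1]
opening: 0.401
finger_force: 55.0
d [-0.2645 -0.0185  0.0585] rot [-0.004   0.0055 -0.0116] pos [ 0.5282 -0.0086  0.2969] yang 8.54 F [ 0.  -0.3 -4.1] t 10.65 q [-0.15  0.49  0.12  1.79 -0.06  0.87  0.14]
```

```bash
echo '[0,-0.04,-0.002,0,0,0,0,0,-0.085,-0.006,0,0,0,-0.01,0,-0.13,-0.01,0.01,0,0,-0.01,0,-0.175,-0.013,0.02,0,0,-0.01,0,-0.22,-0.016,0.04,0,0,-0.01,0,-0.25,-0.018,0.05,0,0,-0.01,0,-0.264,-0.018,0.058,0,0,-0.01,0,-0.264,-0.018,0.058,0,0,-0.01,0,-0.264,-0.018,0.058,0,0,-0.01,0,-0.264,-0.018,0.058,0,0,-0.01]' > next.json && python3 steer.py next.json ; python3 -c "
from h import *
goal((.549,-.2733,.13),9.2)"
```

```text
clock: 11.65
tool_pos: [0.556, -0.26, 0.2404]
eef_rot: [0.642, 0.766, 0.001, -0.0]
contact_force: [0.8, 0.7, -3.0]
opening: 0.4
finger_force: 55.0
d [-0.0121 -0.0093  0.1104] rot [ 0.0012 -0.0016  0.0151] pos [ 0.556  -0.26    0.2404] yang 10.06 F [ 0.8  0.7 -3. ] t 11.65 q [ 0.32  0.67  0.08  1.61 -0.07  0.87  0.6 ]
```

```bash
echo '[0,-0.006,-0.005,0.03,0,0,0.015,0,-0.012,-0.009,0.06,0,0,0.015,0,-0.012,-0.009,0.09,0,0,0.015,0,-0.012,-0.009,0.11,0,0,0.015,0,-0.012,-0.009,0.115,0,0,0.015,0,-0.012,-0.009,0.115,0,0,0.015,0,-0.012,-0.009,0.115,0,0,0.015,0,-0.012,-0.009,0.115,0,0,0.015]' > next.json && python3 steer.py next.json ; python3 - <<'E'
from h import *
goal((.549,-.2733,.125),9.2)
s=snap('scene','s4');t=snap('top','t4')
b=np.hstack([cv2.resize(s[265:385,350:470],(450,450),interpolation=cv2.INTER_CUBIC),cv2.resize(t[190:290,390:465],(338,450),interpolation=cv2.INTER_CUBIC)]); cv2.imwrite('pics/c5.png',b[:,:,::-1])
E
```

```text
clock: 12.45
tool_pos: [0.5494, -0.2765, 0.1265]
eef_rot: [0.649, 0.761, 0.0, 0.001]
contact_force: [-0.2, -0.1, -3.2]
opening: 0.403
finger_force: 55.0
d [0.0032 0.0001 0.0015] rot [ 0.0025  0.0015 -0.0031] pos [ 0.5494 -0.2765  0.1265] yang 9.02 F [-0.2 -0.1 -3.2] t 12.45 q [ 0.36  0.82  0.06  1.7  -0.08  0.62  0.62]
```

View pics/c5.png

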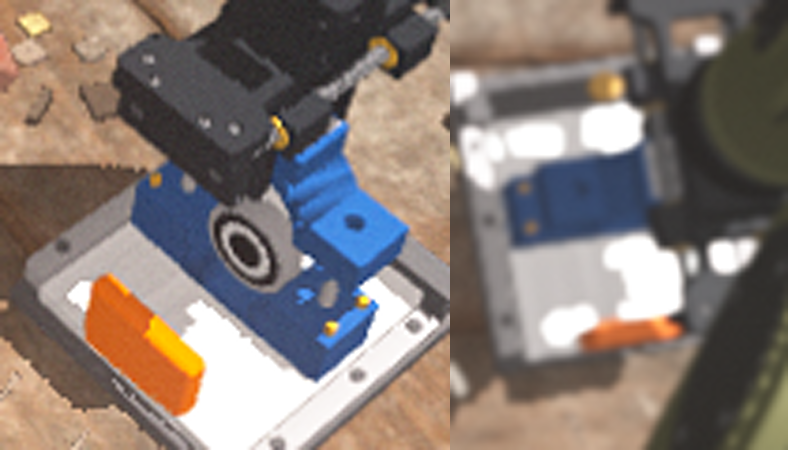

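Scene: the cap hangs just above the bearing, right foot hole at px (444.3,323.8). Top: left foot hole at px (419.1,231.1).

```bash
python3 - <<'E'
from h import *
np.set_printoptions(precision=4,suppress=True)
T=np.array([.5494,-.2765]); a=np.radians(9.1); v=np.array([-np.sin(a),np.cos(a)]); u=np.array([np.cos(a),np.sin(a)])
for n,px,s in(("scene",(444.3,323.8),-1),("top",(419.1,231.1),1)):
    w=onz(n,px,.1255)[:2]; e=w-(T+s*.0465*v); print(n,"cap hole - tool-predicted: along u,v",e@u,e@v)
for n,c in(("scene",(.5497,-.2762)),("top",(.549,-.2733))):
    e=np.array(c)-T; print(n,"seat-tool",e@u,e@v)
goal((.549,-.2733,.125),9.2)
E
```

```text
scene cap hole - tool-predicted: along u,v 0.0005117703290119113 -0.0014017812358205787
top cap hole - tool-predicted: along u,v -0.0010072308098695204 -0.0014092389200282272
scene seat-tool 0.0003436715622015894 0.00024877672184895575
top seat-tool 0.00011114029251403195 0.003222987408504739
d [0.0031 0.0005 0.0011] rot [ 0.0018  0.001  -0.0034] pos [ 0.549  -0.2765  0.1261] yang 9.0 F [ 0.3  0.5 -2.7] t 12.55 q [ 0.36  0.82  0.06  1.7  -0.08  0.62  0.62]
```

```bash
echo '[0,0.003,0.0005,0.008,0,0,-0.003,0,0.003,0.0005,0.016,0,0,-0.003,0,0.003,0.0005,0.024,0,0,-0.003,0,0.003,0.0005,0.024,0,0,-0.003,0,0.003,0.0005,0.024,0,0,-0.003]' > next.json && python3 steer.py next.json ; python3 -c "
from h import *
goal((.549,-.2733,.1),9.2);print(r.get_state()['moment'])"; echo '[0,0,0,0.004,0,0,0,0,0,0,0.006,0,0,0,0,0,0,0.006,0,0,0]' > next.json && python3 steer.py next.json;python3 -c "
from h import *
goal((.549,-.2733,.09),9.2);print(r.get_state()['moment'])"
```

```text
clock: 13.05
tool_pos: [0.548, -0.2732, 0.1004]
eef_rot: [0.648, 0.761, -0.0, -0.0]
contact_force: [0.2, 0.8, -3.1]
opening: 0.404
finger_force: 55.0
d [-0.0002  0.001   0.0004] rot [-0.0008 -0.0005 -0.0007] pos [ 0.548  -0.2732  0.1004] yang 9.16 F [ 0.2  0.8 -3.1] t 13.05 q [ 0.35  0.86  0.06  1.72 -0.08  0.57  0.62]
[-0.09365956  0.03260574 -0.01042763]
clock: 13.35
tool_pos: [0.5481, -0.2732, 0.0947]
eef_rot: [0.648, 0.761, -0.0, -0.0]
contact_force: [0.1, 0.4, -3.5]
opening: 0.399
finger_force: 55.0
d [-0.0003  0.0008  0.0047] rot [-0.0004 -0.0004 -0.0006] pos [ 0.5481 -0.2732  0.0947] yang 9.17 F [ 0.1  0.4 -3.5] t 13.35 q [ 0.35  0.87  0.06  1.72 -0.08  0.56  0.62]
[-0.08675964  0.08141038  0.01800808]
```

```bash
for i in 1 2; do echo '[0,0,0.0005,0.002,0,0,0,0,0,0.0005,0.004,0,0,0,0,0,0.0005,0.004,0,0,0]' > next.json && python3 steer.py next.json;python3 -c "
from h import *
goal((.549,-.2733,.08),9.2);print(r.get_state()['moment'])"; done
```

```text
clock: 13.65
tool_pos: [0.5491, -0.2731, 0.0908]
eef_rot: [0.648, 0.761, 0.0, 0.0]
contact_force: [1.1, -0.0, -3.4]
opening: 0.403
finger_force: 55.0
d [-0.0001 -0.0002  0.0108] rot [ 0.0006  0.0001 -0.0005] pos [ 0.5491 -0.2731  0.0908] yang 9.17 F [ 1.1 -0.  -3.4] t 13.65 q [ 0.35  0.87  0.06  1.72 -0.08  0.55  0.62]
[-0.06684857 -0.05230987 -0.05190156]
clock: 13.95
tool_pos: [0.5497, -0.2731, 0.0868]
eef_rot: [0.648, 0.761, 0.0, 0.0]
contact_force: [0.5, -0.2, -3.9]
opening: 0.402
finger_force: 55.0
d [-0.0001 -0.0007  0.0068] rot [ 0.0007  0.0002 -0.0005] pos [ 0.5497 -0.2731  0.0868] yang 9.17 F [ 0.5 -0.2 -3.9] t 13.95 q [ 0.35  0.88  0.06  1.72 -0.08  0.54  0.62]
[-0.13038652 -0.19333635 -0.01393449]
```

```bash
echo '[0,0,0,0.002,0,0,0,0,0,0,0.004,0,0,0,0,0,0,0.004,0,0,0]' > next.json && python3 steer.py next.json; echo '[0,0,0,0.002,0,0,0,0,0,0,0.003,0,0,0,0,0,0,0.003,0,0,0]' > next.json && python3 steer.py next.json; python3 -c "
from h import *
goal((.549,-.2733,.08),9.2);print(r.get_state()['moment'])"
```

```text
clock: 14.25
tool_pos: [0.5497, -0.2732, 0.0836]
eef_rot: [0.648, 0.761, 0.0, 0.0]
contact_force: [-0.3, 0.7, 5.6]
opening: 0.404
finger_force: 55.0
clock: 14.55
tool_pos: [0.5498, -0.2732, 0.0812]
eef_rot: [0.648, 0.761, 0.0, 0.001]
contact_force: [-0.6, 1.4, 7.9]
opening: 0.398
finger_force: 55.0
d [-0.     -0.0008  0.0012] rot [ 0.0012  0.0004 -0.0005] pos [ 0.5498 -0.2732  0.0812] yang 9.17 F [-0.6  1.4  7.9] t 14.55 q [ 0.36  0.89  0.06  1.72 -0.09  0.53  0.62]
[ 0.20030357  0.25723026 -0.06573644]
```

```bash
for i in 1 2; do echo '[0,0,0,0.002,0,0,0,0,0,0,0.002,0,0,0,0,0,0,0.002,0,0,0]' > next.json && python3 steer.py next.json; done; echo '[0,0,0,0.001,0,0,0,0,0,0,0.001,0,0,0,0,0,0,0.001,0,0,0]' > next.json && python3 steer.py next.json; python3 -c "
from h import *
goal((.549,-.2733,.08),9.2);print(r.get_state()['moment'])"
```

```text
clock: 14.85
tool_pos: [0.5498, -0.2732, 0.0798]
eef_rot: [0.648, 0.761, 0.0, 0.001]
contact_force: [-1.4, 1.4, 11.9]
opening: 0.401
finger_force: 55.0
clock: 15.15
tool_pos: [0.5498, -0.2732, 0.0798]
eef_rot: [0.648, 0.761, 0.001, 0.001]
contact_force: [-5.5, 4.0, 27.2]
opening: 0.403
finger_force: 55.0
clock: 15.45
tool_pos: [0.5498, -0.2732, 0.0797]
eef_rot: [0.648, 0.761, 0.001, 0.001]
contact_force: [-6.3, 5.2, 34.3]
opening: 0.401
finger_force: 55.0
d [ 0.0001 -0.0008 -0.0003] rot [ 0.0022  0.0008 -0.0008] pos [ 0.5498 -0.2732  0.0797] yang 9.15 F [-6.3  5.2 34.3] t 15.45 q [ 0.36  0.89  0.05  1.72 -0.09  0.53  0.62]
[ 0.90078196  1.65039131 -0.04961384]
```

```bash
echo '[0,0,0,-0.001,0,0,0,0,0,0,-0.001,0,0,0,0,0,0,-0.001,0,0,0,0,0,0,-0.001,0,0,0,0,0,0,-0.001,0,0,0,0,0,0,-0.001,0,0,0]' > next.json && python3 steer.py next.json; python3 -c "
from h import *
s=snap('scene','s5');t=snap('top','t5')
b=np.hstack([cv2.resize(s[265:385,350:470],(450,450),interpolation=cv2.INTER_CUBIC),cv2.resize(t[190:290,390:465],(338,450),interpolation=cv2.INTER_CUBIC)]); cv2.imwrite('pics/c6.png',b[:,:,::-1])"
```

```text
clock: 16.05
tool_pos: [0.5498, -0.2732, 0.0798]
eef_rot: [0.648, 0.761, 0.001, 0.001]
contact_force: [-4.9, 4.3, 26.2]
opening: 0.403
finger_force: 55.0
```

View pics/c6.png

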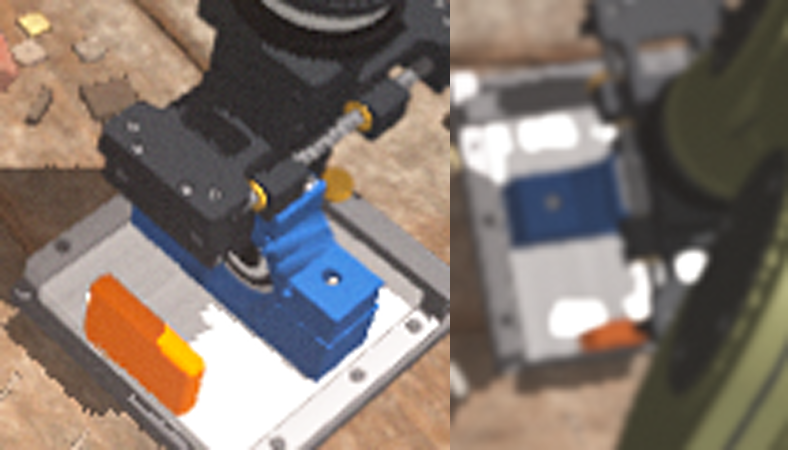

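The cap sits flush on the lower half, with a dowel tip showing in the right hole at crop px (331,277). The drawer is still home (lug unmoved), and I'm pressing with 26 N.

```bash
python3 -c "
from plant import r
print(r.finish_job())"
```

```text
the job is handed in; nothing more can be done
None
```

I pushed the drawer home to its detent, then fitted the cap over both dowels. I handed the job in at about 16 s with the cap pressed flush at about 26 N and still gripped. The arm never touched the bystanders, and no verdict came back.

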